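# Fold the stay and lower the glazed lid

### The job

Close the mending box, whose heavy glazed lid stands propped open on a thin steel stay: with closed fingers reaching in under the lid's front edge, push the stay over sideways so that it folds down into the box, catch the lid on the back of a finger before it has dropped halfway, and carry it gently down on that finger until it is fully shut. Never let it fall or bang on the rim, and do not swing it farther open. Grip nothing, leave the things in and around the box where they are, and finish clear of everything.

Things in the scene. Friction and masses are not known exactly. Their poses are not given: they have to be found in the camera images.
- mending_box: Open wooden box, fixed to the worktop, 125 deep (its x) x 190 wide (its y) x 80 mm high, walls 8 mm thick. Origin: centre of its underside, on the worktop. Its x axis points from the front wall to the hinged back, y to its left end (seen from the front), z up. Rim 80 mm above the worktop. The lid hinges at the back wall's outer face, along y; the stay stands inside the right (-y) end. Thread spools 50 mm tall and a clothes peg lie inside, all more than 20 mm below the rim.
- lid (a joint): Angle of the lid (rad): 0 = fully shut on the rim, grows as it opens; it starts at about 0.66, resting on the stay. The hinge is free, with no damper: without support the lid falls shut in a fraction of a second. Lid: wooden frame with a glass pane, flat slab 139 mm from the hinge line to the front edge, 190 mm wide (y, same as the box), 12 mm thick, 0.3 to 0.5 kg. Its flat underside runs through the hinge line.
- lid_hinge (a point): Middle of the lid's hinge line, on the upper back edge of the box, 80 mm above the worktop (box frame x +62.5, y 0, z 80 mm). It does not move.
- lid_lip (a point): Middle of the lower front edge of the lid, 139 mm from the hinge line. When shut this front edge overhangs the box's front wall by 14 mm along the whole width, as a finger lip: a finger in front of the wall can carry the lid by it right down to shut.
- stay (a joint): Angle of the prop stay (rad): 0 = folded flat, lying to the left (box +y) across the box 10 mm below the rim; it starts at about 1.66, standing up and leaning 0.09 past the vertical against a stop on the right (-y), held there by the lid's weight. Pushed to the left (box +y) with a light push (1 to 2 N), until about 0.2 rad past the vertical, it slips from under the lid, folds down of its own accord and lets the lid go; it cannot go farther right.
- stay_pivot (a point): Pivot of the stay, axis along the box's x: box frame x -38.5, y -80, z 70 mm (10 mm below the rim, 15 mm in from the outer face of the right end wall). It does not move.
- stay_tip (a point): Upper end of the stay: steel rod 6 mm thick, 83 mm from the pivot to the centre of its rounded 9 mm black nylon tip, on which the lid's underside rests 101 mm (level distance) in front of the hinge line.
- starch_bottle: Bystander: plastic bottle, 38x52x135 mm, standing to the left of the box. Origin: centre of its underside.
- candle_jar: Bystander: candle in a glass jar, 76 mm across, 90 mm tall, behind the box. Origin: centre of its underside.
- masking_tape: Bystander: roll of masking tape lying flat, 100 mm across, 25 mm high, to the right of the box. Origin: centre of its underside.
- scissors: Bystander: scissors lying flat, 87x199x9 mm, to the left of the box. Origin: centre of the underside.
- thread_spool_1: Thread spool, 25 mm across, 50 mm tall, standing in a pocket at the back inside the box. Origin: centre of its underside.
- thread_spool_2: Thread spool, 25 mm across, 50 mm tall, standing in a pocket at the back inside the box. Origin: centre of its underside.
- thread_spool_3: Thread spool, 25 mm across, 50 mm tall, standing in a pocket at the back inside the box. Origin: centre of its underside.
- thread_spool_4: Thread spool, 25 mm across, 50 mm tall, standing in a pocket at the back inside the box. Origin: centre of its underside.
- peg_a: Wooden clothes peg, 15x72x12 mm, lying in the front tray inside the box. Origin: centre of its underside.

How it is judged:
By the outcome, as a careful person would: the job done as asked, in the order asked, and still so for the second after the job is handed in, with the robot touching nothing.
It also fails if it takes over 40 s, if anything falls off the work surface, if the arm or the gripper's body presses on something with over 40 N, if the wrist force passes 120 N, or if a joint passes its speed limit or range.

### The arm

A 6-joint arm with a two-finger parallel gripper is mounted at the origin on a cart in front of the work surface, level with it; the furniture and walls round the work are solid. World frame = base frame: x ahead of the robot, y to its left, z up, the work surface at z = 0. Lengths are in m, angles in rad, forces in N, time in s.
With the tool pointing down it reaches from about 0.325 to 0.775 m from the base axis. Payload 5.5 kg.
Tool frame: the origin (TCP) lies at the very end of the fingers, on their centre line; the grasp point (between the pads) lies 19 mm behind it (robot.grip_point_offset is the distance from the TCP to the grasp point, in m); z points along the fingers, y is the line along which they close (so a half turn about z gives the same grasp; the last joint's range is limited). The gripper opens to 85 mm and grips with 20 to 120 N. Pads are 22 mm wide; open, the fingers measure 114 mm over their backs; the gripper's body (76 mm by 85 mm) begins 54 mm behind the grasp point. The pads swing forward as they close: fully open they stand 13 mm farther back than shut.
Start: joints at [-1.176, 0.091, 1.231, -0, 1.82, -0.057], TCP at [0.262, -0.54, 0.231] pointing down, gripper open.
Joint ranges: [-2.87, 2.87], [-0.86, 2.18], [0.17, 2.46], [-1.51, 4.65], [0.06, 2.69], [-2.65, 2.65]. Speed limits (rad/s): [2.57, 2.57, 3.01, 3.14, 3.14, 3.14].

### API

Orientations are given as [roll, pitch, yaw] about the fixed x, y, z axes, in that order (R = Rz(yaw) Ry(pitch) Rx(roll)).
In Python, from cell import robot gives the robot as it stands.
- The arm moves only by the tool move_arm, never from a script. Its argument "rows" is text: rows parted by semicolons, each of 7 numbers parted by spaces: the shift along the tool's x, y, z in m, then the turn, a rotation vector about the tool's x, y, z in rad, then the gripper's target within -1 to 1 (shut at 1, half-way at 0, fully open at -1). In form: dx dy dz rx ry rz gripper; .... A call has 1 to 5 rows; each row shifts and turns the commanded pose from where the row before left it, along the tool's axes as they then stand; what a row does not reach is not made up. A row lasts 1/10 s, in which the tool goes at most 50 mm and 8.59 degrees, less where a joint would pass 70% of its speed; a pose out of reach is approached as far as the arm can. A call is refused whole if a number of a shift passes 0.05 or a number of a turn 0.15, either way. A call with a gripper value outside its range is refused whole. The fingers move at their own pace and stop on an object; the grip force is fixed at half the most. Time passes only in rows, so rows that do not move let the fingers close. It gives the time, the measured TCP pose, the force, the opening and the grip force at its end, in the units of the state.
- robot.read_state(): the state, without advancing time (a new reading comes with each control period).
- robot.snapshot(name): name is "scene" or "side" or "wrist"; returns a dict with "img" (384x512x3 uint8, red, green, blue), "fx", "fy", "cx", "cy" (pixels), "R" (3x3) and "t" (3): a world point X has camera coordinates R X + t. Camera axes: x right, y down, z forward; pixel columns grow to the right and rows downward; lengths in m; the calibration is good to about 2 mm. A picture is of the moment at which its call begins. There is no depth.
- robot.sign_off(): hands the job in; it is judged then, once.
Trained networks look in a picture, given as the dict that the camera call returned (one of the last four; its "shot" number tells which), for a name from the list of things; names that differ only in an ending like _2 or _b are one class to them, and where a whole thing is asked for, a point or a joint stands for the part that bears it (a point fixed in the world has none). Each returns a list of dicts, best first, with "conf" (0 to 1); they miss things now and then, are a little off and sometimes report something else, mostly with a low value. They report only what shows in the picture. A call takes as long as a camera call.
- robot.silhouettes(picture, thing): "pixels" (384x512 bool, what is visible of it) and "bbox" ([left, top, right, bottom] in pixels, round what is visible of it).
The state is a dict: "t": time; "q": joint angles; "joint_velocities": joint speeds; "joint_efforts": joint torques, N m; "ee_pos": TCP position; "eef_rot": TCP orientation; "contact_force": force on the tool from outside, world axes, zero at the start; "moment": the same for the moment, N m; "gripper_width": finger opening in m; "gripper_force": force on a finger pad.
Only numpy, scipy, OpenCV 4.12 (cv2) and the standard library are available. Lean on these libraries where they do the work, as an engineer would, in place of code of your own. Each camera call takes 0.05 s, during which the arm holds its last target. There are 200 camera calls.

## Working session

There is one attempt and no reset: what is moved stays moved. The work goes in short steps, Python scripts to look and compute and a tool call to move; the robot and the scene stay as the last step left them, time stands still between calls to the robot, and variables do not carry over. Pictures are saved under pics/ and viewed, at most 10 in all, crops included, and the job is handed in when it is done.

Besides the shell and the picture viewer there is one more tool, called as name(argument=value, ...), one argument or row to a line, values as JSON. move_arm: Moves the arm, as the interface text tells. Its arguments: {"type":"object","properties":{"rows":{"type":"string"}},"required":["rows"]}

```bash
mkdir -p pics; ls
cat > h.py <<'E'
import numpy as np, cv2
from cell import robot
def save(p,n): cv2.imwrite('pics/'+n,p["img"][:,:,::-1])
E
python3 - <<'E'
from h import *
ims=[]
for n in("scene","side"):
    p=robot.snapshot(n); ims.append(p["img"])
    print(n,p["fx"],p["fy"],p["cx"],p["cy"],np.round(p["R"],4).tolist(),np.round(p["t"],4).tolist())
    np.save(n+'.npy',p,allow_pickle=True)
    for k in("mending_box","lid","stay","starch_bottle","candle_jar","masking_tape","scissors"):
        for d in robot.silhouettes(p,k)[:2]: print(k,round(d["conf"],2),np.round(d["bbox"]).tolist(),d["pixels"].sum()); np.save(f'{n}_{k}.npy',d["pixels"]) if d["conf"]>.5 else 0
    save(p,n+'.png')
print(robot.read_state())
E
```

```text
pics
scene 471.43978084109654 471.43978084109654 255.31553100087947 196.9798384335458 [[-0.847, -0.5312, -0.0198], [-0.3656, 0.6091, -0.7038], [0.3859, -0.5888, -0.7101]] [0.6431, 0.0365, 1.1572]
mending_box 0.86 [205.0, 153.0, 294.0, 259.0] 5652
lid 0.7 [206.0, 153.0, 289.0, 218.0] 2238
starch_bottle 0.89 [188.0, 232.0, 214.0, 286.0] 1047
starch_bottle 0.66 [208.0, 149.0, 289.0, 218.0] 2155
candle_jar 0.61 [192.0, 155.0, 221.0, 202.0] 1202
masking_tape 0.6 [311.0, 150.0, 349.0, 180.0] 673
scissors 0.58 [194.0, 291.0, 243.0, 372.0] 924
side 424.5131898943633 424.5131898943633 257.08291609167594 195.74094483174497 [[-0.5998, -0.8, -0.0124], [-0.3342, 0.2647, -0.9046], [0.727, -0.5384, -0.4262]] [0.6242, 0.159, 0.829]
mending_box 0.72 [214.0, 153.0, 308.0, 251.0] 5485
mending_box 0.71 [295.0, 164.0, 301.0, 197.0] 46
lid 0.66 [216.0, 156.0, 303.0, 198.0] 983
starch_bottle 0.8 [174.0, 191.0, 203.0, 257.0] 1389
candle_jar 0.85 [221.0, 169.0, 248.0, 188.0] 382
candle_jar 0.6 [213.0, 156.0, 305.0, 203.0] 1026
masking_tape 0.83 [341.0, 189.0, 377.0, 213.0] 709
masking_tape 0.31 [175.0, 194.0, 204.0, 256.0] 1345
scissors 0.66 [136.0, 268.0, 217.0, 323.0] 1093
{'t': 0.8, 'q': array([-1.17570887e+00,  9.10825967e-02,  1.23065194e+00,  2.93094472e-05,
        1.81979212e+00, -5.67293220e-02]), 'joint_velocities': array([-3.31118710e-05,  2.71936540e-04,  1.24204547e-04, -1.62239830e-03,
        1.33771511e-03, -1.88701196e-03]), 'joint_efforts': array([ 9.14590273e-04, -4.58411801e+01, -4.18067515e+01, -2.75173161e-04,
        4.63456490e-04,  2.10158197e-05]), 'ee_pos': array([ 0.26196326, -0.53982509,  0.2313128 ]), 'eef_rot': array([ 3.14152515e+00, -2.46175202e-05,  4.51824001e-01]), 'contact_force': array([ 0.31177655,  0.31576365, -0.50156802]), 'moment': array([-0.02580171,  0.00901581,  0.03111777]), 'gripper_force': 0.0, 'gripper_width': 0.08517668451890968}
```

Run:
```python
import cv2,numpy as np
a=cv2.imread('pics/scene.png')[135:300,170:360];b=cv2.imread('pics/side.png')[135:300,165:385]
o=np.zeros((600,800,3),np.uint8)
cv2.imwrite('pics/c1.png',cv2.resize(a,None,fx=3.6,fy=3.6,interpolation=2))
cv2.imwrite('pics/c2.png',cv2.resize(b,None,fx=3.6,fy=3.6,interpolation=2))
```

```text
(no output)
```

View pics/c1.png

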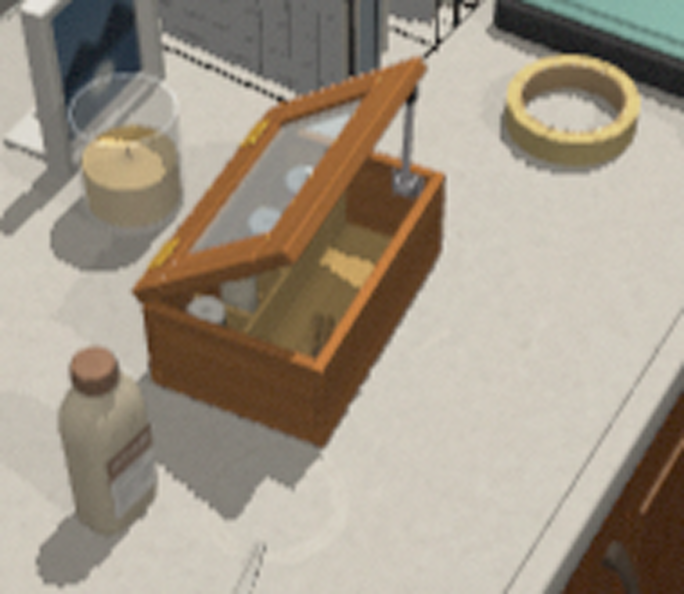

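View pics/c2.png

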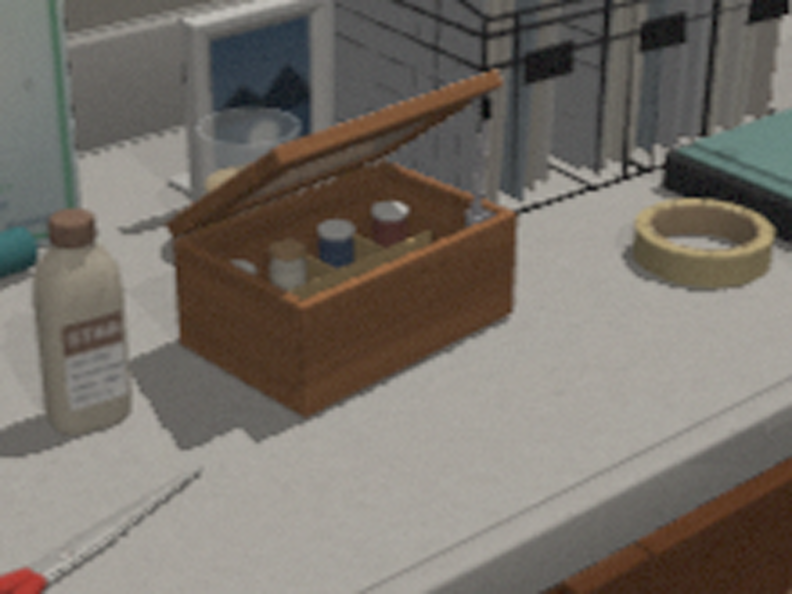

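The pictures show the box with its lid propped on the right-hand stay. The front-left rim corner is at about (259,236) in scene and (249,219) in side, and the stay tip is at about (284,161) in scene. Next I fit the box pose to these corners.

```bash
cat > fit.py <<'E'
from h import *
from scipy.optimize import least_squares
P={n:np.load(n+'.npy',allow_pickle=True).item() for n in("scene","side")}
def proj(p,X): c=p["R"]@X+p["t"]; return np.array([p["fx"]*c[0]/c[2]+p["cx"],p["fy"]*c[1]/c[2]+p["cy"]])
f,b,l,r=-.0625,.0625,.095,-.095
S=lambda u,v:(170+u/3.6,135+v/3.6); D=lambda u,v:(165+u/3.6,135+v/3.6)
obs=[("scene",(f,l,.08),S(322,365)),("scene",(f,l,0),S(322,445)),("scene",(f,r,.08),S(443,177)),("scene",(f,r,0),S(443,248)),("scene",(b,l,0),S(155,378)),
("side",(f,l,.08),D(303,303)),("side",(f,l,0),D(306,415)),("side",(f,r,.08),D(515,210)),("side",(f,r,0),D(512,313)),("side",(b,l,0),D(182,345)),("side",(b,l,.08),D(176,240))]
def W(v,X):
    c,s=np.cos(v[2]),np.sin(v[2]); return np.array([v[0]+c*X[0]-s*X[1],v[1]+s*X[0]+c*X[1],X[2]])
res=lambda v:np.concatenate([proj(P[n],W(v,X))-o for n,X,o in obs])
def ground(n,u,v,z=0):
    p=P[n];d=p["R"].T@np.array([(u-p["cx"])/p["fx"],(v-p["cy"])/p["fy"],1]);c=-p["R"].T@p["t"];return c+d*(z-c[2])/d[2]
if __name__=="__main__":
    g=ground("scene",250,210,.04);print(g)
    s=min((least_squares(res,[g[0],g[1],y]) for y in(-1,-.5,0,.5,1)),key=lambda s:s.cost)
    print(s.x,np.round(res(s.x).reshape(-1,2),1).tolist())
    v=s.x
    a=1.66;tip=(-.0385,-.08+.083*np.cos(a),.07+.083*np.sin(a))
    print("pivot,tip,lipR,lipL world",*[np.round(W(v,X),4) for X in((-.0385,-.08,.07),tip,(.0625-.139*np.cos(.66),-.095,.08+.139*np.sin(.66)),(.0625-.139*np.cos(.66),.095,.08+.139*np.sin(.66)))])
    print("tip px",[proj(P[n],W(v,tip)) for n in P],"vs",S(411,95),D(487,107))
    for k,n,u,w in(("tape","side",359,210),("bottle","side",188,252),("jar","scene",206,192),("sc tip","side",217,268)): print(k,ground(n,u,w))
    np.save('box.npy',v)
E
python3 fit.py
```

```text
[0.54484409 0.36430726 0.04      ]
[0.53724658 0.36189407 0.09872996] [[-0.5, -0.3], [0.0, 0.2], [0.7, -2.9], [-0.5, 0.4], [-1.1, 0.4], [0.1, 0.5], [0.0, 1.7], [1.2, -0.2], [0.7, 0.8], [-0.5, 0.4], [-0.7, -0.8]]
pivot,tip,lipR,lipL world [0.5068 0.2785 0.07  ] [0.5075 0.2711 0.1527] [0.4995 0.2627 0.1652] [0.4808 0.4518 0.1652]
tip px [array([284.0684345 , 157.28560843]), array([300.48641853, 162.6445448 ])] vs (284.16666666666663, 161.38888888888889) (300.27777777777777, 164.72222222222223)
tape [0.45309026 0.1107394  0.        ]
bottle [0.54910157 0.55727275 0.        ]
jar [ 6.98807039e-01  3.38218403e-01 -1.11022302e-16]
sc tip [0.45866749 0.53921397 0.        ]
```

The fit residuals are about 1 px, so the box is at (0.537, 0.362) with yaw 0.099. I'll approach with the tool pitched 45° down towards box +x, so that a finger's back faces up. This planner turns box-frame targets into tool-frame rows.

```bash
cat > plan.py <<'E'
# plan.py N  th  bx by bz : TCP target in box frame, tool pitched th deg below level -> rows
import sys
from h import *
from scipy.spatial.transform import Rotation as Ro, Slerp
v=np.load('box.npy'); B=Ro.from_euler('z',v[2])
def target(th,x,y,z):
    th=np.radians(th); zt=np.array([np.cos(th),0,-np.sin(th)]); yt=np.array([np.sin(th),0,np.cos(th)])
    return B*Ro.from_matrix(np.c_[np.cross(yt,zt),yt,zt]), B.apply([x,y,z])+[v[0],v[1],0]
def cur():
    s=robot.read_state(); return Ro.from_euler('xyz',s["eef_rot"]),np.array(s["ee_pos"]),s
def box(p): return B.inv().apply(p-[v[0],v[1],0])
if __name__=="__main__":
    a=[float(x) for x in sys.argv[1:]]; n=int(a[0])
    R0,p0,s=cur(); R1,p1=target(*a[1:])
    print('t',round(s["t"],2),'box tcp',box(p0).round(4),'q',s["q"].round(2),'F',B.inv().apply(s["contact_force"]).round(1),'goal w',p1.round(3))
    w=(R0.inv()*R1).as_rotvec()
    for i in range(n):
        d=(R0*Ro.from_rotvec(w*i/n)).inv().apply((p1-p0)/n)
        print(*d.round(4),*(w/n).round(3),1,';')
E
python3 plan.py 15 89.9 -0.16 -0.14 0.24
```

```text
t 0.8 box tcp [-0.3628 -0.8702  0.2313] q [-1.18  0.09  1.23  0.    1.82 -0.06] F [ 0.3  0.3 -0.5] goal w [0.392 0.207 0.24 ]
0.0295 -0.041 -0.0006 -0.0 0.0 -0.081 1 ;
0.0327 -0.0385 -0.0006 -0.0 0.0 -0.081 1 ;
0.0358 -0.0357 -0.0006 -0.0 0.0 -0.081 1 ;
0.0385 -0.0327 -0.0006 -0.0 0.0 -0.081 1 ;
0.0411 -0.0294 -0.0006 -0.0 0.0 -0.081 1 ;
0.0433 -0.026 -0.0006 -0.0 0.0 -0.081 1 ;
0.0453 -0.0224 -0.0006 -0.0 0.0 -0.081 1 ;
0.0469 -0.0187 -0.0006 -0.0 0.0 -0.081 1 ;
0.0483 -0.0148 -0.0006 -0.0 0.0 -0.081 1 ;
0.0493 -0.0108 -0.0006 -0.0 0.0 -0.081 1 ;
0.0501 -0.0068 -0.0006 -0.0 0.0 -0.081 1 ;
0.0504 -0.0027 -0.0006 -0.0 0.0 -0.081 1 ;
0.0505 0.0014 -0.0006 -0.0 0.0 -0.081 1 ;
0.0502 0.0055 -0.0006 -0.0 0.0 -0.081 1 ;
0.0496 0.0095 -0.0006 -0.0 0.0 -0.081 1 ;
```

move_arm(
  rows="0.026 -0.036 -0.005 0 0 -0.075 1; 0.029 -0.034 -0.005 0 0 -0.075 1; 0.032 -0.032 -0.005 0 0 -0.075 1; 0.034 -0.03 -0.005 0 0 -0.075 1; 0.036 -0.027 -0.005 0 0 -0.075 1",
)

```text
t: 1.3
ee_pos: [0.3014, -0.3169, 0.2565]
eef_rot: [3.141, -0.0, 0.829]
contact_force: [1.3, -1.1, 0.8]
gripper_width: 0.0123
gripper_force: 0.0
```

move_arm(
  rows="0.038 -0.024 -0.005 0 0 -0.075 1; 0.04 -0.02 -0.005 0 0 -0.075 1; 0.042 -0.017 -0.005 0 0 -0.075 1; 0.043 -0.014 -0.005 0 0 -0.075 1; 0.044 -0.01 -0.005 0 0 -0.075 1",
)

```text
t: 1.8
ee_pos: [0.3469, -0.0963, 0.2819]
eef_rot: [3.14, -0.0, 1.204]
contact_force: [1.0, -0.5, -0.5]
gripper_width: 0.0
gripper_force: 0.0
```

```bash
python3 plan.py 10 60 -0.15 -0.125 0.24
```

```text
t 1.8 box tcp [-0.2346 -0.4372  0.2819] q [-0.37 -0.54  1.68  0.    2.    0.  ] F [ 0.9 -0.6 -0.5] goal w [0.4   0.223 0.24 ]
0.0317 -0.0065 0.0042 -0.051 0.012 -0.045 1 ;
0.0319 -0.0052 0.0043 -0.051 0.012 -0.045 1 ;
0.0321 -0.004 0.0044 -0.051 0.012 -0.045 1 ;
0.0322 -0.0028 0.0046 -0.051 0.012 -0.045 1 ;
0.0322 -0.0016 0.0049 -0.051 0.012 -0.045 1 ;
0.0322 -0.0003 0.0053 -0.051 0.012 -0.045 1 ;
0.0321 0.0008 0.0057 -0.051 0.012 -0.045 1 ;
0.032 0.002 0.0061 -0.051 0.012 -0.045 1 ;
0.0318 0.0031 0.0067 -0.051 0.012 -0.045 1 ;
0.0315 0.0042 0.0072 -0.051 0.012 -0.045 1 ;
```

move_arm(
  rows="0.032 -0.0065 0.004 -0.051 0.012 -0.045 1; 0.032 -0.005 0.004 -0.051 0.012 -0.045 1; 0.032 -0.004 0.0045 -0.051 0.012 -0.045 1; 0.032 -0.003 0.0045 -0.051 0.012 -0.045 1; 0.032 -0.0015 0.005 -0.051 0.012 -0.045 1",
)

```text
t: 2.3
ee_pos: [0.3743, 0.0626, 0.2611]
eef_rot: [2.879, -0.031, 1.434]
contact_force: [1.0, -0.3, 0.1]
gripper_width: 0.0002
gripper_force: 0.0
```

move_arm(
  rows="0.032 0 0.005 -0.051 0.012 -0.045 1; 0.032 0.001 0.0055 -0.051 0.012 -0.045 1; 0.032 0.002 0.006 -0.051 0.012 -0.045 1; 0.032 0.003 0.0065 -0.051 0.012 -0.045 1; 0.032 0.004 0.007 -0.051 0.012 -0.045 1",
)

```text
t: 2.8
ee_pos: [0.4015, 0.2226, 0.2411]
eef_rot: [2.619, -0.001, 1.665]
contact_force: [1.0, -1.0, -0.1]
gripper_width: 0.0
gripper_force: 0.0
```

```bash
python3 plan.py 5 45 -0.11 -0.125 0.19
```

```text
t 2.8 box tcp [-0.1488 -0.1252  0.2411] q [ 0.62 -0.73  1.95 -0.25  1.46  0.49] F [ 0.9 -1.1 -0.1] goal w [0.44  0.227 0.19 ]
0.0001 0.0016 0.0127 -0.053 0.0 -0.001 1 ;
0.0001 0.001 0.0128 -0.053 0.0 -0.001 1 ;
0.0001 0.0003 0.0128 -0.053 0.0 -0.001 1 ;
0.0001 -0.0004 0.0128 -0.053 0.0 -0.001 1 ;
0.0001 -0.0011 0.0128 -0.053 0.0 -0.001 1 ;
```

move_arm(
  rows="0 0.0015 0.013 -0.053 0 0 1; 0 0.001 0.013 -0.053 0 0 1; 0 0 0.013 -0.053 0 0 1; 0 0 0.013 -0.053 0 0 1; 0 -0.001 0.013 -0.053 0 0 1",
)

```text
t: 3.3
ee_pos: [0.4418, 0.2256, 0.1886]
eef_rot: [2.356, -0.0, 1.662]
contact_force: [-6.7, -7.0, 1.1]
gripper_width: 0.0003
gripper_force: 0.0
```

```bash
python3 plan.py 5 45 -0.07 -0.125 0.15
python3 - <<'E'
from h import *
p=robot.snapshot("side");cv2.imwrite('pics/a1.png',cv2.resize(p["img"][100:260,180:380,::-1],None,fx=3.6,fy=3.6,interpolation=2))
p=robot.snapshot("wrist");save(p,'w1.png')
E
```

```text
t 3.3 box tcp [-0.1084 -0.1262  0.1886] q [ 0.67 -0.86  2.21 -0.44  1.13  0.63] F [-7.3 -6.3  1.1] goal w [0.48  0.231 0.15 ]
0.0003 -0.0 0.0109 0.0 0.001 -0.001 1 ;
0.0003 -0.0 0.0109 0.0 0.001 -0.001 1 ;
0.0003 -0.0 0.0109 0.0 0.001 -0.001 1 ;
0.0003 -0.0 0.0109 0.0 0.001 -0.001 1 ;
0.0002 -0.0 0.0109 0.0 0.001 -0.001 1 ;
```

View pics/a1.png

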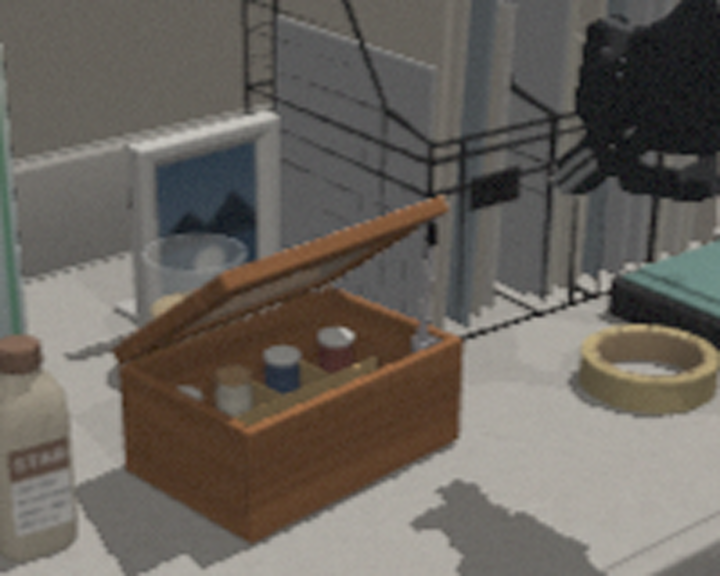

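View pics/w1.png

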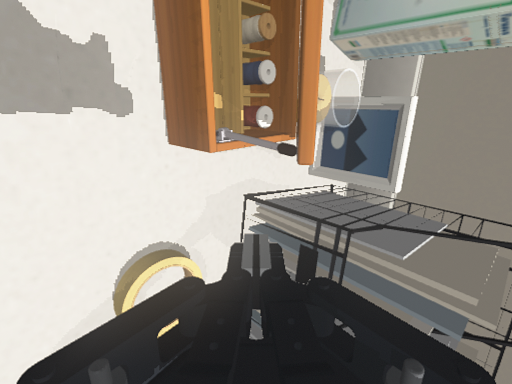

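The side view shows the lid's right front corner at crop (445,205), the stay tip at (432,232), and the gripper well to the right. The wrist view shows the closed fingers to the right of the box, pointing along it, with the stay at (285,148). Next I move beside the lid's right edge at working depth, still clear of it.

move_arm(
  rows="0 0 0.018 0 0 0 1; 0 0 0.018 0 0 0 1; 0 0.001 0.018 0 0 0 1; 0 0.001 0.018 0 0 0 1; 0.001 0.001 0.018 0 0 0 1",
)

```text
t: 3.9
ee_pos: [0.5078, 0.2325, 0.1285]
eef_rot: [2.357, -0.001, 1.661]
contact_force: [-0.3, 0.6, -0.5]
gripper_width: -0.0001
gripper_force: 0.0
```

```bash
python3 plan.py 2 45 -0.038 -0.122 0.128
python3 - <<'E'
from h import *
from plan import *
from fit import proj
R,p,s=cur()
ims=[]
for n,(x,y) in(("side",(270,130)),("scene",(255,115))):
    P=robot.snapshot(n); im=P["img"][:,:,::-1].copy()
    f=5;c=cv2.resize(im[y:y+100,x:x+80],None,fx=f,fy=f,interpolation=2)
    W=lambda X:B.apply(X)+[v[0],v[1],0]
    a=.66;pts=dict(tcp=p,bk=p+R.apply([0,.0145,0]),bk40=p+R.apply([0,.0145,-.04]),low=p-R.apply([0,.0145,0]),lip=W([.0625-.139*np.cos(a),-.095,.08+.139*np.sin(a)]),tip=W([-.0385,-.0874,.1527]))
    for k,X in pts.items():
        u=(proj(P,X)-[x,y]+.5)*f; cv2.circle(c,tuple(int(q) for q in u),3,(0,0,255) if k!='lip' and k!='tip' else (255,255,0),-1)
    ims.append(c)
cv2.imwrite('pics/a2.png',np.hstack(ims))
E
```

```text
t 3.9 box tcp [-0.042  -0.1259  0.1285] q [ 0.57 -0.63  2.19 -0.42  0.91  0.62] F [-0.2  0.7 -0.5] goal w [0.511 0.237 0.128]
0.0019 0.0012 0.0016 -0.0 0.003 -0.003 1 ;
0.0019 0.0012 0.0016 -0.0 0.003 -0.003 1 ;
```

View pics/a2.png

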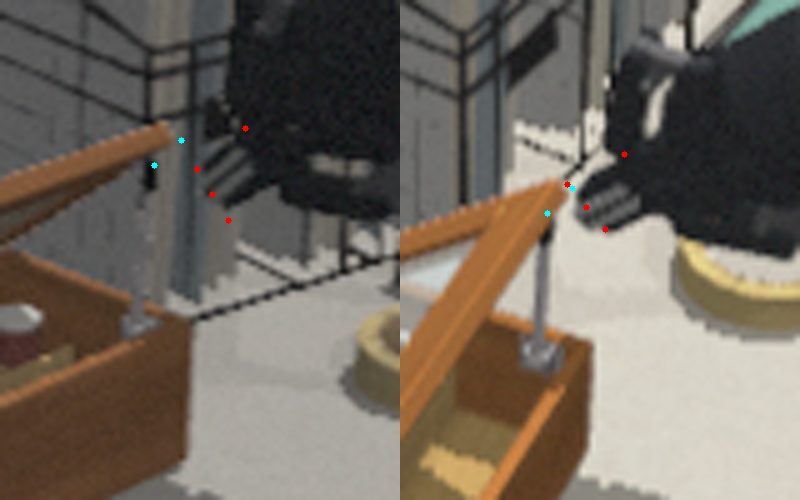

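The overlay shows the TCP prediction landing on the fingertip. The tip is thinner than I assumed, with a half-thickness of about 9 mm. The lid's right lower corner is about 4 mm left of my prediction, at side crop (169,138). I'll raise the finger 5 mm towards the underside and slide in next to the stay.

move_arm(
  rows="0.001 0.003 0.002 0 0 0 1; 0.001 0.002 0.002 0 0 0 1; 0.006 0 0 0 0 0 1; 0.006 0 0 0 0 0 1; 0 0 0 0 0 0 1",
)

```text
t: 4.5
ee_pos: [0.5118, 0.248, 0.1283]
eef_rot: [2.357, -0.0, 1.663]
contact_force: [-0.4, -0.5, -0.7]
gripper_width: 0.0001
gripper_force: 0.0
```

```bash
python3 plan.py 1 45 -0.035 -0.105 0.130
python3 - <<'E'
from h import *
ims=[]
for n,(x,y) in(("side",(270,130)),("scene",(255,115))):
    P=robot.snapshot(n); im=P["img"][:,:,::-1]
    c=cv2.resize(im[y:y+60,x:x+50],None,fx=8,fy=8,interpolation=2); ims.append(c)
cv2.imwrite('pics/a3.png',np.hstack(ims))
E
```

```text
t 4.5 box tcp [-0.0366 -0.1108  0.1283] q [ 0.6  -0.59  2.16 -0.45  0.9   0.66] F [-0.4 -0.5 -0.7] goal w [0.513 0.254 0.13 ]
0.0058 0.0023 -0.0001 -0.001 0.004 -0.005 1 ;
```

View pics/a3.png

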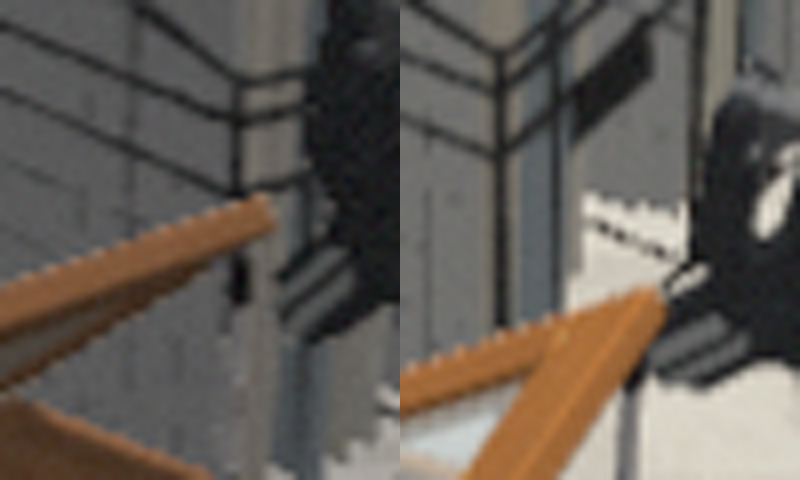

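The side crop shows the fingertip at (275–300, 275–340), just right of the black stay tip at (240,280). The finger's back is about 8 mm under the lid's edge. Next I raise it 2 mm and push the stay.

move_arm(
  rows="0.003 0.002 0 0 0 0 1; 0.004 0 0 0 0 0 1; 0.004 0 0 0 0 0 1; 0.004 0 0 0 0 0 1; 0 0 0 0 0 0 1",
)

```text
t: 5.1
ee_pos: [0.5119, 0.2626, 0.1292]
eef_rot: [2.358, 0.0, 1.663]
contact_force: [1.0, -0.1, -0.3]
gripper_width: 0.0001
gripper_force: 0.0
```

```bash
python3 plan.py 1 45 -0.035 -0.078 0.130
```

```text
t 5.1 box tcp [-0.035  -0.0963  0.1292] q [ 0.63 -0.55  2.14 -0.48  0.91  0.71] F [ 1.  -0.2 -0.3] goal w [0.51  0.281 0.13 ]
0.0183 0.0005 -0.0007 -0.002 0.005 -0.005 1 ;
```

move_arm(
  rows="0.004 0 0 0 0 0 1; 0.004 0 0 0 0 0 1; 0.003 0 0 0 0 0 1; 0 0 0 0 0 0 1",
)

```text
t: 5.5
ee_pos: [0.511, 0.2735, 0.1292]
eef_rot: [2.358, 0.0, 1.662]
contact_force: [0.6, 0.1, 0.1]
gripper_width: 0.0004
gripper_force: 0.0
```

move_arm(
  rows="0.003 0 0 0 0 0 1; 0.003 0 0 0 0 0 1; 0 0 0 0 0 0 1",
)

```text
t: 5.8
ee_pos: [0.5104, 0.2793, 0.1292]
eef_rot: [2.358, -0.0, 1.662]
contact_force: [-0.9, 0.6, -1.2]
gripper_width: 0.0003
gripper_force: 0.4
```

move_arm(
  rows="0.003 0 0 0 0 0 1; 0 0 0 0 0 0 1; 0 0 0 0 0 0 1",
)

```text
t: 6.1
ee_pos: [0.5101, 0.282, 0.1289]
eef_rot: [2.358, 0.0, 1.662]
contact_force: [-1.1, -0.3, -1.3]
gripper_width: -0.0
gripper_force: 0.6
```

The force along (-x,-z) suggests the lid is now resting on the finger. I'll check with a picture.

Run:
```python
from h import *
from plan import *
print(box(cur()[1]).round(4))
ims=[]
for n,(x,y) in(("side",(205,135)),("scene",(200,135))):
    P=robot.snapshot(n); im=P["img"][:,:,::-1]
    c=cv2.resize(im[y:y+125,x:x+110],None,fx=3.6,fy=3.6,interpolation=2); ims.append(c)
cv2.imwrite('pics/a4.png',np.hstack(ims))
```

```text
[-0.0349 -0.0768  0.1289]
```

View pics/a4.png

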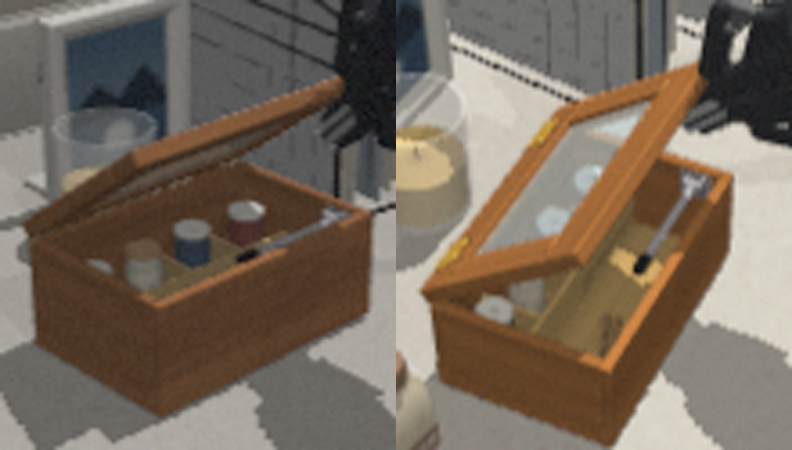

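The stay is folded flat in the box, with its black tip at side crop (248,257). The lid rests on the finger. Now I carry it down along the lip's arc, sliding the finger out in front of the wall.

move_arm(
  rows="0 -0.002 0 0 0 0 1; 0 -0.003 0 0 0 0 1; 0 -0.003 0 0 0 0 1; 0 -0.003 -0.0003 0 0 0 1; 0 -0.003 -0.0004 0 0 0 1",
)

```text
t: 6.7
ee_pos: [0.4996, 0.2809, 0.1195]
eef_rot: [2.358, 0.0, 1.662]
contact_force: [-0.8, 0.3, -0.5]
gripper_width: 0.0002
gripper_force: 0.6
```

move_arm(
  rows="0 -0.0026 -0.0001 0 0 0 1; 0 -0.0026 -0.0001 0 0 0 1; 0 -0.0026 -0.0001 0 0 0 1; 0 -0.0026 -0.0001 0 0 0 1; 0 -0.0026 0 0 0 0 1",
)

```text
t: 7.2
ee_pos: [0.4903, 0.2802, 0.1108]
eef_rot: [2.358, -0.0, 1.662]
contact_force: [-0.5, 0.0, -1.9]
gripper_width: -0.0
gripper_force: 0.6
```

move_arm(
  rows="0 -0.0025 0.0001 0 0 0 1; 0 -0.0025 0.0001 0 0 0 1; 0 -0.0025 0.0002 0 0 0 1; 0 -0.0025 0.0002 0 0 0 1; 0 -0.0025 0.0002 0 0 0 1",
)

```text
t: 7.7
ee_pos: [0.482, 0.2794, 0.1014]
eef_rot: [2.358, 0.0, 1.662]
contact_force: [0.5, -0.5, -0.9]
gripper_width: 0.0002
gripper_force: 0.6
```

```bash
python3 plan.py 1 45 -0.0694 -0.077 0.0906
```

```text
t 7.7 box tcp [-0.0631 -0.0767  0.1014] q [ 0.72 -0.57  2.19 -0.55  0.91  0.83] F [ 0.5 -0.6 -0.9] goal w [0.476 0.278 0.091]
-0.0004 -0.0121 0.0032 -0.002 0.005 -0.005 1 ;
```

move_arm(
  rows="0 -0.0024 0.0004 0 0 0 1; 0 -0.0024 0.0005 0 0 0 1; 0 -0.0024 0.0006 0 0 0 1; 0 -0.0024 0.0007 0 0 0 1; 0 -0.0024 0.0008 0 0 0 1",
)

```text
t: 8.2
ee_pos: [0.4757, 0.2788, 0.0908]
eef_rot: [2.358, 0.0, 1.662]
contact_force: [-0.6, -0.3, -1.9]
gripper_width: -0.0001
gripper_force: 0.6
```

move_arm(
  rows="0 -0.0022 0.0008 0 0 0 1; 0 -0.0022 0.0009 0 0 0 1; 0 -0.0022 0.001 0 0 0 1; 0 -0.0022 0.001 0 0 0 1; 0 -0.0022 0.001 0 0 0 1",
)

```text
t: 8.7
ee_pos: [0.4713, 0.2784, 0.0797]
eef_rot: [2.358, 0.0, 1.662]
contact_force: [-0.5, -0.1, -1.6]
gripper_width: -0.0004
gripper_force: 0.6
```

```bash
python3 plan.py 1 45 -0.0758 -0.077 0.0665
python3 - <<'E'
from h import *
ims=[]
for n,(x,y) in(("side",(205,135)),("scene",(200,135))):
    P=robot.snapshot(n); im=P["img"][:,:,::-1]
    c=cv2.resize(im[y:y+125,x:x+110],None,fx=3.6,fy=3.6,interpolation=2); ims.append(c)
cv2.imwrite('pics/a5.png',np.hstack(ims))
E
```

```text
t 8.7 box tcp [-0.0739 -0.0766  0.0797] q [ 0.74 -0.58  2.24 -0.58  0.89  0.88] F [-0.5 -0.  -1.6] goal w [0.469 0.278 0.066]
-0.0004 -0.0106 0.008 -0.002 0.005 -0.005 1 ;
```

View pics/a5.png

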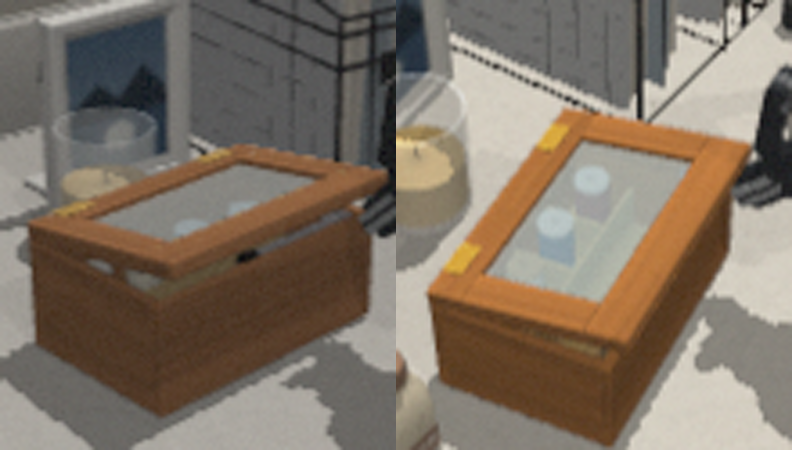

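The lid is nearly shut, with a gap of about 13 mm at the front, and it still rests on the finger (pad force 0.6). Now the last stretch, slowly.

move_arm(
  rows="0 -0.0014 0.0009 0 0 0 1; 0 -0.0014 0.0009 0 0 0 1; 0 -0.0014 0.0009 0 0 0 1; 0 -0.0014 0.0009 0 0 0 1; 0 -0.0014 0.0009 0 0 0 1",
)

```text
t: 9.3
ee_pos: [0.4696, 0.2782, 0.0716]
eef_rot: [2.358, -0.0, 1.662]
contact_force: [-0.8, 0.0, -1.5]
gripper_width: -0.0001
gripper_force: 0.6
```

move_arm(
  rows="0 -0.0012 0.0006 0 0 0 1; 0 -0.0012 0.0006 0 0 0 1; 0 -0.001 0.0006 0 0 0 1; 0 -0.001 0.0005 0 0 0 1; 0 0 0 0 0 0 1",
)

```text
t: 9.8
ee_pos: [0.468, 0.2781, 0.0667]
eef_rot: [2.358, 0.0, 1.662]
contact_force: [-0.1, -0.2, -2.5]
gripper_width: 0.0002
gripper_force: 0.7
```

```bash
python3 plan.py 1 45 -0.0758 -0.077 0.0665
```

```text
t 9.8 box tcp [-0.0772 -0.0765  0.0667] q [ 0.74 -0.57  2.26 -0.59  0.87  0.9 ] F [-0.1 -0.2 -2.5] goal w [0.469 0.278 0.066]
-0.0004 0.0008 0.0012 -0.002 0.005 -0.005 1 ;
```

move_arm(
  rows="0 -0.0008 0.0005 0 0 0 1; 0 -0.0008 0.0005 0 0 0 1; 0 -0.0008 0.0005 0 0 0 1; 0 0 0 0 0 0 1",
)

```text
t: 10.2
ee_pos: [0.4674, 0.278, 0.064]
eef_rot: [2.358, 0.0, 1.662]
contact_force: [-0.4, 0.2, -0.7]
gripper_width: -0.0004
gripper_force: 0.7
```

move_arm(
  rows="0 -0.0008 0.0005 0 0 0 1; 0 -0.0008 0.0005 0 0 0 1; 0 0 0 0 0 0 1",
)

```text
t: 10.5
ee_pos: [0.4669, 0.278, 0.0622]
eef_rot: [2.358, 0.0, 1.662]
contact_force: [-0.9, -0.3, -1.7]
gripper_width: 0.0001
gripper_force: 0.7
```

move_arm(
  rows="0 -0.0008 0.0003 0 0 0 1; 0 -0.0008 0.0003 0 0 0 1; 0 0 0 0 0 0 1",
)

```text
t: 10.8
ee_pos: [0.4665, 0.2781, 0.0614]
eef_rot: [2.357, -0.0, 1.662]
contact_force: [0.1, 0.1, -0.1]
gripper_width: 0.0002
gripper_force: 0.0
```

move_arm(
  rows="0 -0.0008 0.0003 0 0 0 1; 0 -0.0008 0.0003 0 0 0 1; 0 0 0 0 0 0 1",
)

```text
t: 11.1
ee_pos: [0.4656, 0.2778, 0.0593]
eef_rot: [2.358, 0.0, 1.662]
contact_force: [0.2, 0.3, 0.3]
gripper_width: -0.0001
gripper_force: 0.0
```

Run:
```python
from h import *
from plan import *
print(box(cur()[1]).round(4),cur()[2]["gripper_force"])
ims=[]
for n,(x,y) in(("side",(240,160)),("scene",(240,140))):
    P=robot.snapshot(n); im=P["img"][:,:,::-1]
    c=cv2.resize(im[y:y+75,x:x+66],None,fx=6,fy=6,interpolation=2); ims.append(c)
cv2.imwrite('pics/a6.png',np.hstack(ims))
```

```text
[-0.0796 -0.0766  0.0593] 0.0
```

View pics/a6.png

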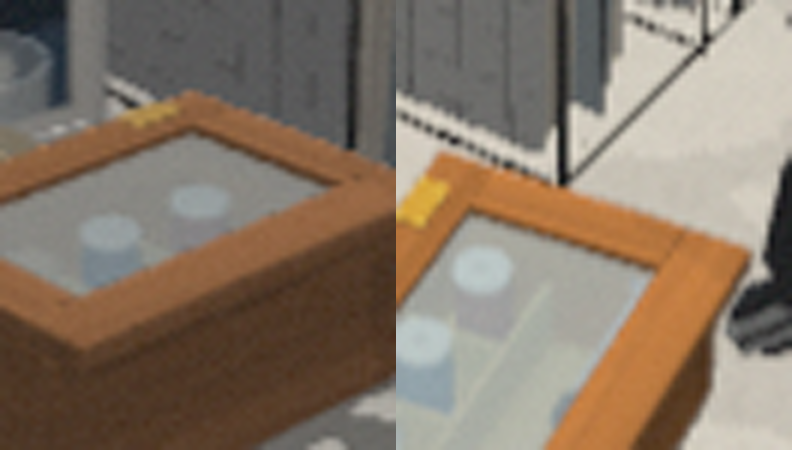

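The lid is shut, with no gap along the front, and the finger is unloaded. I'll back off: down and away, straight back, then up.

move_arm(
  rows="0 -0.004 0 0 0 0 1; 0 -0.005 -0.003 0 0 0 1; 0 -0.006 -0.006 0 0 0 1; 0 -0.006 -0.008 0 0 0 1; 0 -0.004 -0.01 0 0 0 1",
)

```text
t: 11.7
ee_pos: [0.4279, 0.2742, 0.06]
eef_rot: [2.359, 0.001, 1.662]
contact_force: [-0.5, 0.4, -0.1]
gripper_width: 0.0
gripper_force: 0.0
```

move_arm(
  rows="-0.01 0 -0.01 0 0 0 1; -0.015 0 -0.01 0 0 0 1; -0.015 0.003 -0.01 0.03 0 0 1; -0.015 0.005 -0.01 0.03 0 0 1; 0 0 0 0 0 0 1",
)

```text
t: 12.2
ee_pos: [0.42, 0.2255, 0.0957]
eef_rot: [2.421, 0.004, 1.656]
contact_force: [-1.0, -0.4, 0.6]
gripper_width: -0.0004
gripper_force: 0.0
```

Run:
```python
from h import *
from plan import *
R,p,s=cur();print(box(p).round(4),s["q"].round(2),s["contact_force"].round(1),s["joint_velocities"].round(3),s["t"])
ims=[]
for n,(x,y) in(("side",(165,120)),("scene",(165,120))):
    P=robot.snapshot(n); im=P["img"][:,:,::-1]
    ims.append(cv2.resize(im[y:y+200,x:x+200],None,fx=2,fy=2,interpolation=2))
cv2.imwrite('pics/a7.png',np.hstack(ims))
```

```text
[-0.1302 -0.1241  0.0957] [ 0.69 -0.86  2.34 -0.45  1.08  0.7 ] [-1.  -0.4  0.6] [ 0.03  -0.001  0.036 -0.037 -0.032  0.076] 12.2
```

View pics/a7.png

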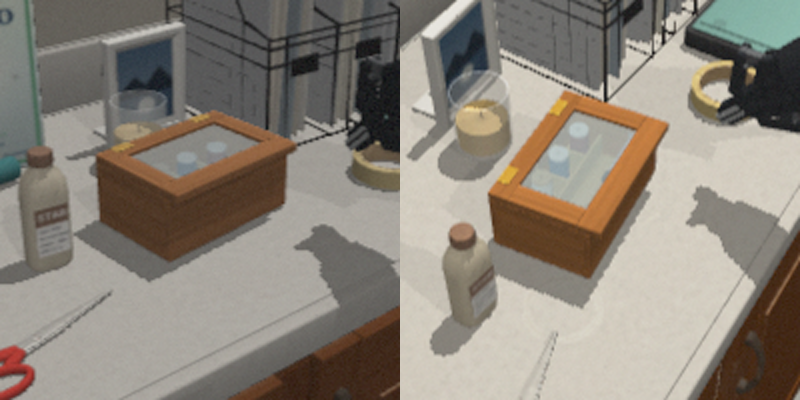

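The lid is shut, the surrounding things are where they were, and the gripper stands clear of everything.

move_arm(
  rows="0 0 0 0 0 0 1; 0 0 0 0 0 0 1",
)

```text
t: 12.5
ee_pos: [0.4187, 0.2261, 0.0929]
eef_rot: [2.423, 0.005, 1.658]
contact_force: [0.2, 0.1, 0.3]
gripper_width: 0.0007
gripper_force: 0.0
```

```bash
python3 -c "
from cell import robot
print(robot.sign_off())"
```

```text
the job is handed in; nothing more can be done
None
```

The mending box is shut: I pushed the stay over so it folded into the box, caught the lid on a finger's back after a drop of about 1 cm, and carried it down to the rim; the arm finished clear and I handed the job in at 12.5 s (no verdict was shown).

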